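Open the stock chest to show a stamp

TASK

A customer wants to see the wooden block stamp kept in the little chest. Lift the chest's lid by the lip on its front and swing it, without throwing it, all the way back until it rests against its stop; then push the glass panel that covers the stamp's compartment across over or under the other panel as far as it goes, leaving the other panel shut. Leave the stamp lying where it is and do not disturb the mug beside the chest.

Things in the scene. Friction and masses are not known exactly. Their poses are not given: they have to be found in the camera images.
- chest: Plain brown wooden chest, fixed, 130 (x) x 240 (y) x 66 mm without lid. Origin: centre of its underside, on the table. Its front (brass label frame) faces its -x; +y is its left seen from the front. Walls 9 mm, floor top 8 mm up; a divider at y = 0 makes a left (+y) and a right (-y) compartment, 108 x 112 mm, each under a glass panel that lies just below the wall tops and under the lid.
- lid (a joint): Lid's hinge angle, rad: 0 shut, 1.7 at its stop, just past upright; opens up and back about the chest's rear top edge. The lid is a wooden cap of 0.3 kg, 130 x 240 x 30 mm outside, hollow below (22 mm deep, rim 9 mm). The stiff hinge (0.3 N m friction) holds it wherever it is left; it starts up to 0.2 rad ajar.
- lip (a point): Middle of the outer lower edge of the lid's finger lip: a wooden ledge 120 mm wide (y), 9 mm thick, standing out 25 mm from the lid's front at its lower edge; 155 mm from the hinge line; 67 mm above the table when shut, nothing below it. Lifts from below with about 4 N. Axes are the lid's: x from lip to hinge, y along the hinge, z out of its top.
- hinge (a point): Middle of the lid's hinge line, at x = +65 mm, z = 67 mm in the chest's frame. The hinge axis is the chest's y. The lower face of rim and lip lies in the plane through this line.
- panel_left (a joint): Travel in m of the left (+y) glass panel, the upper one: 0 shut over the left compartment, 0.085 slid to its stop to the right (chest's -y), over the other panel. Glass 118 x 118 x 4 mm, top 64 mm above the table; friction 1.2 N, stays where left. Starts up to 0.006 open.
- panel_right (a joint): The same for the right (-y), lower panel, top 58 mm above the table: 0 shut over the right compartment, 0.085 slid fully to the left (chest's +y) under the other panel.
- pull_left (a point): Middle of the top of the left panel's pull: an upright brass bar 70 mm (chest's x) x 8 mm (chest's y), its top 86 mm above the table; when shut it stands at y = +100 mm in the chest's frame, 12 mm inside the panel's outer end. Push it from its outer (+y) side, above the 66 mm wall tops, or pinch it.
- pull_right (a point): The same for the right panel's pull, top also 86 mm above the table, at y = -100 mm in the chest's frame when shut; push it from its outer (-y) side.
- stamp: Wooden block stamp, 40 x 62 x 41 mm, light wood with a paper face, lying in the chest's left or right compartment; origin: centre of its underside.
- notebook: Thin pocket notebook 79 x 54 x 16 mm, green cover, lying in the chest's other compartment; origin: centre of its underside.
- mug: Footed glazed mug, 120 x 97 x 92 mm, standing on the table to the left of the chest; origin: centre of its underside.

How it is judged:
By the outcome, as a careful person would: the job done as asked, in the order asked, and still so for the second after the job is handed in, with the robot touching nothing.
It also fails if it takes over 38 s, if anything falls off the work surface, if the arm or the gripper's body presses on something with over 40 N, if the wrist force passes 120 N, or if a joint passes its speed limit or range.

ROBOT

A 6-joint arm with a two-finger parallel gripper is mounted at the origin on a cart in front of the work surface, level with it; the furniture and walls round the work are solid. World frame = base frame: x ahead of the robot, y to its left, z up, the work surface at z = 0. Lengths are in mm, angles in degrees, forces in N, time in s.
With the tool pointing down it reaches from about 300 to 850 mm from the base axis. Payload 4.2 kg.
Tool frame: the origin (TCP) lies midway between the tips of the shut fingers; the grasp point (between the pads) lies 19 mm behind it; z points along the fingers, y is the line along which they close (so a half turn about z gives the same grasp; the last joint's range is limited). The gripper opens to 91 mm and grips with 3 to 60 N. Pads are 32 mm wide; open, the fingers measure 118 mm over their backs; the gripper's body (76 mm by 178 mm) begins 60 mm behind the grasp point.
Start: joints at [-73.224, 18.312, 89.639, -0, 72.044, -1.146], TCP at [176.945, -547.114, 213.976] pointing down, gripper open.
Joint ranges: [-177.97, 177.97], [-48.28, 115.42], [12.27, 149.76], [-77.06, 257.06], [2.81, 150.46], [-146.56, 146.56]. Speed limits (degrees/s): [147.25, 147.25, 180, 180, 180, 180].

INTERFACE

Orientations are given as [roll, pitch, yaw] about the fixed x, y, z axes, in that order (R = Rz(yaw) Ry(pitch) Rx(roll)).
In Python, from workcell import env, eyes, workorder gives the robot as it stands (env), with the cameras (eyes) and the job (workorder).
- The arm moves only by the shell command python3 drive.py 'ROWS' [OPENING] [FORCE]. ROWS is rows parted by semicolons, their numbers by spaces, 1 to 8 of them, each of 6 numbers: dx, dy, dz in mm, then a rotation vector rx, ry, rz in degrees; each row shifts and turns the commanded pose from where the row before left it, along the tool's axes as they then stand; what a row does not reach is not made up. A row lasts 1/10 s, in which the tool goes at most 50 mm and 8.59 degrees, less where a joint would pass 70% of its speed; a pose out of reach is approached as far as the arm can. OPENING is the finger opening in mm, set as the command begins (- or left out keeps the last). The fingers move at their own pace and stop on an object; FORCE is the grip in N (left out, the last holds). Time passes only in rows, so rows that do not move let the fingers close. It prints the time, the measured TCP pose, the force, the opening and the grip force at its end.
- env.state(): the state, without advancing time (a new reading comes with each control period).
- eyes.grab_frame(name): name is "scene" or "top"; returns the picture (384x512x3 uint8, blue, green, red); there is no depth.
- eyes.camera_model(name): a dict with "fx", "fy", "cx", "cy" (pixels), "T" (4x4, takes a point from camera to world coordinates). Camera axes: x right, y up, looking along -z (the intrinsics and any distortion apply to the point x, -y, -z); pixel columns grow to the right and rows downward; lengths in mm; the calibration is good to about 2 mm. A picture is of the moment at which its call begins. camera_model takes no time and is no camera call.
- workorder.job_done(): hands the job in; it is judged then, once.
The state is a dict: "time_s": time; "qpos": joint angles; "qvel": joint speeds; "effort": joint torques, N m; "ee_pos": TCP position; "ee_rot": TCP orientation; "force": force on the tool from outside, world axes, zero at the start; "torque": the same for the moment, N m; "gripper_width": finger opening in mm; "gripper_force": force on a finger pad.
Only numpy, scipy, OpenCV 4.12 (cv2) and the standard library are available. Lean on these libraries where they do the work, as an engineer would, in place of code of your own. Each camera call takes 0.05 s, during which the arm holds its last target. There are 200 camera calls.

## Working session

There is one attempt and no reset: what is moved stays moved. The work goes in short steps, Python scripts to look and compute and a shell command to move; the robot and the scene stay as the last step left them, time stands still between calls to the robot, and variables do not carry over. Pictures are saved under pics/ and viewed, at most 10 in all, crops included, and the job is handed in when it is done.

```bash
ls; mkdir -p pics; python3 - <<'E'
from workcell import env, eyes, workorder
import cv2,numpy as np
for n in("scene","top"):
    im=eyes.grab_frame(n); cv2.imwrite(f"pics/{n}0.png",im)
    m=eyes.camera_model(n); print(n,{k:(np.round(v,3).tolist() if k=="T" else v) for k,v in m.items()})
s=env.state();print(s)
E
```

```text
drive.py
pics
workcell.py
scene {'fx': 499.07134327904646, 'fy': 499.07134327904646, 'cx': 254.61711932164738, 'cy': 193.21787343259624, 'T': [[-0.853, 0.273, -0.444, 21.454], [-0.521, -0.475, 0.709, 688.828], [-0.018, 0.836, 0.548, 719.411], [0.0, 0.0, 0.0, 1.0]]}
top {'fx': 366.50953057770215, 'fy': 366.50953057770215, 'cx': 258.437177485369, 'cy': 198.23000785631885, 'T': [[-0.019, 0.988, -0.152, 411.515], [-0.999, -0.023, -0.024, -149.606], [-0.027, 0.151, 0.988, 929.514], [0.0, 0.0, 0.0, 1.0]]}
{'time_s': 0.1, 'qpos': array([-7.32252368e+01,  1.83463963e+01,  8.96986975e+01, -1.95090908e-04,
        7.20430162e+01, -1.14694721e+00]), 'qvel': array([-0.0893022 , -0.13374583, -0.18277703,  0.03847558, -0.00886019,
       -0.04631725]), 'effort': array([ 9.01786971e-04, -4.13331985e+01, -2.32509702e+01,  7.29536475e-02,
        4.22155182e-02, -6.79448476e-05]), 'ee_pos': array([ 176.79947984, -546.67929822,  213.22507351]), 'ee_rot': array([-1.79911904e+02, -1.57821043e-03,  1.79217694e+01]), 'force': array([0.64865748, 0.59470665, 0.18158156]), 'torque': array([-0.01180019,  0.00157653,  0.00984809]), 'gripper_force': 0.0, 'gripper_width': 91.07624566879217}
```

View pics/scene0.png

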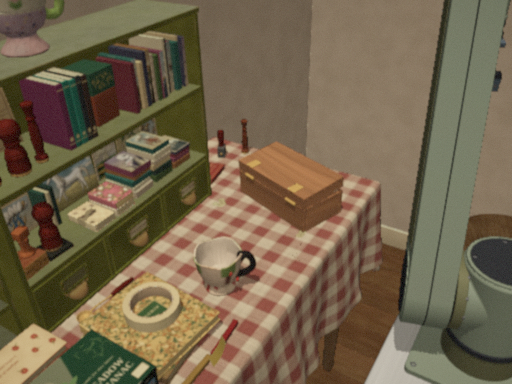

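View pics/top0.png

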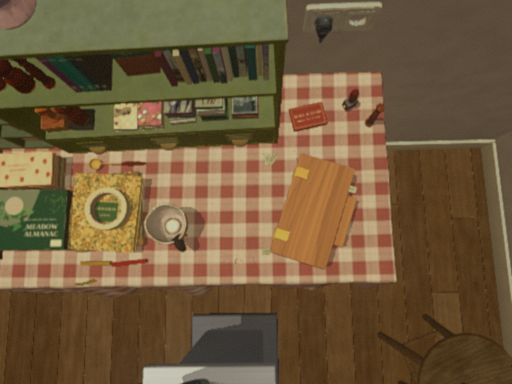

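The scene view shows the chest at about (290,185), with its brass hinges facing the camera, and the mug at (222,265). In the top view the lid spans about (272–357, 155–268), with the hinges at its left (301,172)/(283,235) and the lip at its right (345,220). So the chest's front faces roughly world -y. Next I'll zoom in on the lid corners in both views.

```bash
python3 - <<'E'
import cv2,numpy as np
a=cv2.imread("pics/top0.png")[140:280,255:375]; b=cv2.imread("pics/scene0.png")[135:245,225:355]
a=cv2.resize(a,None,fx=4,fy=4,interpolation=cv2.INTER_CUBIC)
b=cv2.resize(b,None,fx=3,fy=3,interpolation=cv2.INTER_CUBIC)[:, :320*3//3*1+70]
h=np.zeros((560,800,3),np.uint8); h[:a.shape[0],:390]=a[:560,:390]; h[:b.shape[0],400:400+b.shape[1]]=b
cv2.imwrite("pics/z0.png",h); print(a.shape,b.shape)
E
```

```text
(560, 480, 3) (330, 390, 3)
```

View pics/z0.png

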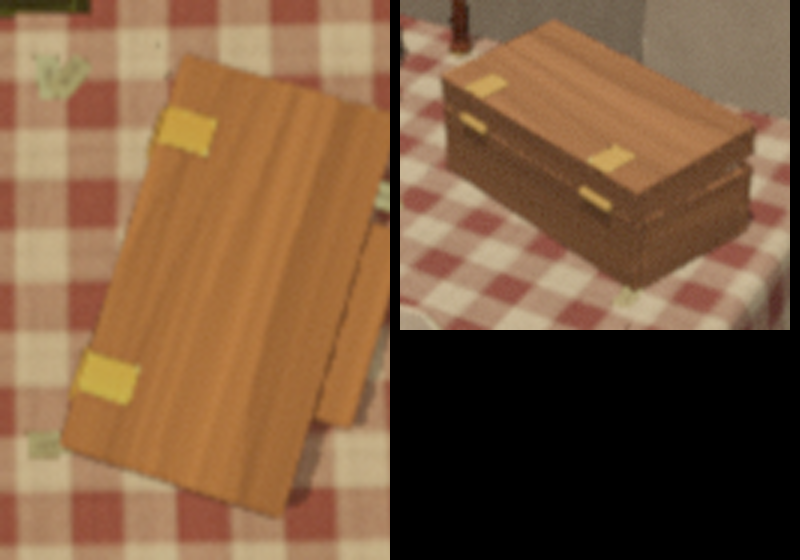

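```bash
cat > h.py <<'E'
from workcell import env, eyes, workorder
import cv2,numpy as np
def ray(n,p):
    m=eyes.camera_model(n);T=np.array(m["T"])
    d=T[:3,:3]@np.array([(p[0]-m["cx"])/m["fx"],-(p[1]-m["cy"])/m["fy"],-1]);return T[:3,3],d/np.linalg.norm(d)
def plane(n,p,z):
    o,d=ray(n,p);return o+d*(z-o[2])/d[2]
def tri(pt,ps):
    (o1,d1),(o2,d2)=ray("top",pt),ray("scene",ps)
    t=np.linalg.lstsq(np.c_[d1,-d2],o2-o1,rcond=None)[0]
    a,b=o1+t[0]*d1,o2+t[1]*d2
    return (a+b)/2,np.linalg.norm(a-b)
def proj(n,P):
    m=eyes.camera_model(n);T=np.array(m["T"]);c=T[:3,:3].T@(np.asarray(P)-T[:3,3])
    return np.array([m["cx"]-m["fx"]*c[0]/c[2],m["cy"]+m["fy"]*c[1]/c[2]])
E
python3 - <<'E'
from h import *
np.set_printoptions(precision=1,suppress=True)
im=cv2.imread("pics/top0.png");hsv=cv2.cvtColor(im,cv2.COLOR_BGR2HSV)
P={k:tri(*v) for k,v in dict(A=((301.5,154.2),(239.3,161)),B=((356,170),(276.7,141.7)),C=((270.8,251.8),(305,199.3)),D=((325.5,269.5),(343,177.7))).items()}
for k,(p,e) in P.items():print(k,p,e)
p={k:v[0] for k,v in P.items()}
print([np.linalg.norm(p[a]-p[b]) for a,b in("AC","BD","AB","CD")])
d=p["A"]-p["C"]+p["B"]-p["D"];print("yaw of -y dir",np.degrees(np.arctan2(d[1],d[0])))
d=p["B"]-p["A"]+p["D"]-p["C"];print("x dir",np.degrees(np.arctan2(d[1],d[0])),"lift",np.degrees(np.arctan2(d[2],np.hypot(*d[:2]))))
# chest bottom: near corner scene (640,290)->
q=plane("scene",(225+240/3,135+289/3),0);print("bottom rear-left",q)
E
```

```text
A [ 642.9 -232.4   91.3] 0.27680817082577786
B [ 600.4 -354.   102.3] 2.893671040746974
C [ 417.4 -154.8   94.5] 0.5121172317483088
D [ 376.9 -274.6   99.8] 1.712212389732176
[np.float64(238.45242793627355), np.float64(237.24332922726498), np.float64(129.3112225719464), np.float64(126.60019964298807)]
yaw of -y dir -19.270613024233022
x dir -108.9689527700478 lift 3.65519720049546
bottom rear-left [ 417.1 -161.4    0. ]
```

```bash
python3 - <<'E'
from h import *
np.set_printoptions(precision=1,suppress=True)
A,C=plane("top",(301.5,154.2),97),plane("top",(270.8,251.8),97)
A2,C2=plane("scene",(239.3,161),97),plane("scene",(305,199.3),97)
for n,p,q in(("top",A,C),("scene",A2,C2)):
    d=p-q;print(n,p,q,np.linalg.norm(d),np.degrees(np.arctan2(d[1],d[0])),(p+q)/2)
# lip corners in top view
for z in(67,77,87):print("lip outer near",z,plane("top",(255+352/4,140+428/4),z), "far", plane("top",(356,194),z))
print("table edge",plane("top",(392,200),0),plane("top",(330,283),0))
im=cv2.imread("pics/top0.png")[150:285,300:370]
cv2.imwrite("pics/z1.png",cv2.resize(im,None,fx=4,fy=4,interpolation=cv2.INTER_CUBIC))
E
```

```text
top [ 641.2 -231.9   97. ] [ 417.2 -154.9   97. ] 236.878116739003 -18.964995166698696 [ 529.2 -193.4   97. ]
scene [ 637.4 -224.1   97. ] [ 416.1 -151.3   97. ] 233.03604392512108 -18.198252471706066 [ 526.8 -187.7   97. ]
lip outer near 67 [ 425.2 -322.7   67. ] far [ 549. -360.   67.]
lip outer near 77 [ 425.1 -320.7   77. ] far [ 547.4 -357.5   77. ]
lip outer near 87 [ 424.9 -318.7   87. ] far [ 545.8 -355.1   87. ]
table edge [ 542.2 -466.2    0. ] [ 339.  -299.6    0. ]
```

View pics/z1.png

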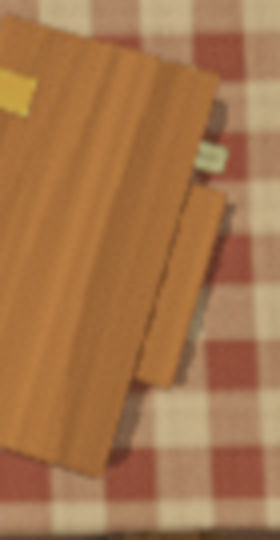

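The zoom shows the lip's outer edge running from (342,247) to (357,201) px. That puts the lip's middle near (479,-340), about 153 mm from the hinge (528,-195), with chest yaw about 71°. This agrees with the given sizes. Next I'll move out in front of the lip and turn the tool.

```bash
python3 drive.py '36 0 0 0 0 0;36 0 0 0 0 0;36 0 0 0 0 0;36 0 0 0 0 0;36 0 0 0 0 0;36 0 0 0 0 0;36 0 0 0 0 0' 0 10; python3 drive.py '0 0 0 0 0 -7.6;0 0 0 0 0 -7.6;0 0 0 0 0 -7.6;0 0 0 0 0 -7.6;0 0 0 0 0 -7.6;0 0 0 0 0 -7.6;0 0 0 0 0 -7.6'; python3 -c "
from h import *
s=env.state();print(s['qpos'].round(1),s['ee_pos'].round(1),s['ee_rot'].round(1),s['gripper_width'])"
```

```text
time_s: 0.8
ee_pos: [417.9, -468.7, 213.5]
ee_rot: [-180.0, 0.0, 17.9]
force: [0.5, -0.4, 0.4]
gripper_width: 38.4
gripper_force: 0.0
time_s: 1.5
ee_pos: [416.5, -469.3, 213.4]
ee_rot: [-179.9, -0.0, 71.4]
force: [-0.1, -0.1, -0.8]
gripper_width: 0.8
gripper_force: 0.0
[-49.5  23.1  82.3  -0.   74.6 -30.9] [ 416.5 -469.3  213.4] [-179.9   -0.    71.4] 0.7513143862473997
```

```bash
python3 drive.py '0 0 0 0 8 0;0 0 0 0 8 0;0 0 0 0 8 0;0 0 0 0 8 0;0 0 0 0 8 0;0 0 0 0 8 0;0 0 0 0 8 0;0 0 0 0 8 0'; python3 -c "
from h import *
s=env.state();print(s['qpos'].round(1),s['ee_pos'].round(1),s['ee_rot'].round(1),s['gripper_width'])"
```

```text
time_s: 2.3
ee_pos: [416.3, -470.4, 213.7]
ee_rot: [180.0, -64.3, 71.1]
force: [0.2, 0.7, -1.4]
gripper_width: 0.4
gripper_force: 0.0
[-68.   48.2  63.1  42.2 118.4 -46.1] [ 416.3 -470.4  213.7] [180.  -64.3  71.1] 0.41040827091085835
```

```bash
python3 drive.py '0 0 0 0 5.7 0;-22 2.7 24 0 0 0;-22 2.7 24 0 0 0;-22 2.7 24 0 0 0;-22 2.7 24 0 0 0;-22 2.7 24 0 0 0;-21 2.7 24 0 0 0;0 0 0 0 0 0'; python3 - <<'E'
from h import *
s=env.state();print(s['qpos'].round(1),s['ee_pos'].round(1),s['ee_rot'].round(1))
a=eyes.grab_frame("top")[120:300,250:450];b=eyes.grab_frame("scene")[110:260,200:400]
cv2.imwrite("pics/z2.png",np.hstack([cv2.resize(a,(400,360)),cv2.resize(b,(400,300))[:, :] if 0 else cv2.copyMakeBorder(cv2.resize(b,(400,300)),0,60,0,0,0)]))
E
```

```text
time_s: 3.1
ee_pos: [460.6, -387.0, 37.6]
ee_rot: [-178.8, -70.0, 70.1]
force: [-0.6, 0.0, -0.0]
gripper_width: 0.6
gripper_force: 0.0
[-63.2  56.9  77.8  43.5 103.2 -58.2] [ 460.6 -387.    37.6] [-178.8  -70.    70.1]
```

View pics/z2.png

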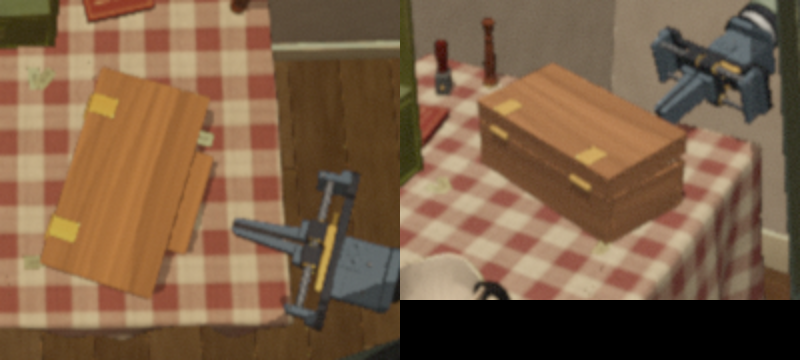

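The picture shows the fingertip at full-frame (367,233), in front of the lip's middle and lined up with it. Now I'll slide it in under the lip.

```bash
python3 drive.py '6 0 13 0 0 0;6 0 13 0 0 0;6 0 13 0 0 0;5 0 13 0 0 0;0 0 0 0 0 0'; python3 - <<'E'
from h import *
np.set_printoptions(precision=1,suppress=True)
# planned TCP along lid angle: finger edge contact fixed in lid frame, tool tilt lag
s=env.state();h=np.array([528.5,-195.3,67]);xc=np.array([np.cos(np.radians(71)),np.sin(np.radians(71)),0])
d=s['ee_pos']-h;print("local x,z rel hinge",d@xc,d[2],"lat",d@np.array([-xc[1],xc[0],0]),s['ee_rot'],s['qpos'])
E
```

```text
time_s: 3.7
ee_pos: [479.8, -334.5, 45.5]
ee_rot: [-179.9, -69.7, 71.2]
force: [-0.3, -0.4, -0.4]
gripper_width: 0.6
gripper_force: 0.0
local x,z rel hinge -147.43596517983158 -21.50727263678663 lat 0.7433467894582813 [-179.9  -69.7   71.2] [-60.   53.9  84.3  45.6  98.9 -59.5]
```

```bash
cat > st.py <<'E'
from h import *
np.set_printoptions(precision=1,suppress=True)
s=env.state();h=np.array([528.5,-195.3,67]);xc=np.array([np.cos(np.radians(71)),np.sin(np.radians(71)),0])
d=s['ee_pos']-h;print("x,z",d@xc,d[2],"R",np.hypot(d@xc,d[2]),"ang",np.degrees(np.arctan2(d[2],-d@xc)),"lat",d@np.array([-xc[1],xc[0],0]),s['ee_rot'],s['qpos'],"F",s['force'])
E
R='7 0 -3.5 0 -3 0'; python3 drive.py '7 0 -3.5 0 -3 0;7 0 -3.5 0 -3 0;7 0 -3.5 0 -3 0;7 0 -3.5 0 -3 0;7 0 -3.5 0 -3 0;7 0 -3.5 0 -3 0;7 0 -3.5 0 -3 0;7 0 -3.5 0 -3 0'; python3 st.py
```

```text
time_s: 4.5
ee_pos: [480.4, -333.4, 106.3]
ee_rot: [180.0, -45.4, 71.1]
force: [-1.0, -2.6, -3.3]
gripper_width: 0.4
gripper_force: 1.8
x,z -146.23297356853163 39.289952970866864 R 151.4192291723472 ang 15.039088511438187 lat 0.5213847188358273 [180.  -45.4  71.1] [-55.2  38.1  87.6  35.1  86.1 -49. ] F [-1.  -2.6 -3.3]
```

```bash
python3 drive.py '7 0 -3.4 0 -3 0;7 0 -3.4 0 -3 0;7 0 -3.4 0 -3 0;7 0 -3.4 0 -3 0;7 0 -3.4 0 -3 0;7 0 -3.4 0 -3 0;7 0 -3.4 0 -3 0;7 0 -3.4 0 -3 0'; python3 drive.py '7 0 -3.4 0 -3 0;7 0 -3.4 0 -3 0;7 0 -3.4 0 -3 0;7 0 -3.4 0 -3 0;7 0 -3.4 0 -3 0;7 0 -3.4 0 -3 0;7 0 -3.4 0 -3 0;7 0 -3.4 0 -3 0'; python3 st.py
```

```text
time_s: 5.3
ee_pos: [490.3, -305.8, 161.6]
ee_rot: [179.9, -21.3, 71.1]
force: [-2.4, -4.3, 1.4]
gripper_width: 0.6
gripper_force: 2.1
time_s: 6.1
ee_pos: [506.7, -258.3, 199.6]
ee_rot: [179.8, 2.6, 71.1]
force: [-1.8, -2.5, 2.5]
gripper_width: 0.3
gripper_force: 1.6
x,z -66.71868650269438 132.5677196485019 R 148.41018638034456 ang 63.28480046238492 lat 0.12243111198418129 [179.8   2.6  71.1] [-26.7  18.   92.2  -2.7  69.3  -6.8] F [-1.8 -2.5  2.5]
```

```bash
python3 drive.py '8 0 -3.8 0 -1 0;8 0 -3.6 0 -1 0;8 0 -3.3 0 -1 0;8 0 -3.1 0 -1 0;8 0 -2.8 0 -1 0;8 0 -2.6 0 -1 0;4 0 -1.2 0 0 0;4 0 -1.2 0 0 0'; python3 st.py;  python3 - <<'E'
from h import *
a=eyes.grab_frame("top")[100:300,230:450];b=eyes.grab_frame("scene")[60:260,180:400]
cv2.imwrite("pics/z3.png",cv2.resize(np.hstack([a,b]),(792,360)))
E
```

```text
time_s: 6.9
ee_pos: [524.9, -202.6, 214.4]
ee_rot: [-180.0, 8.3, 71.1]
force: [-1.2, -2.3, -0.7]
gripper_width: 0.6
gripper_force: 0.7
x,z -8.089658488756488 147.39835569320536 R 147.62018099001708 ang 86.85858945085775 lat 1.0307002959160507 [-180.     8.3   71.1] [-17.3  17.3  91.5  -8.8  71.6   4.4] F [-1.2 -2.3 -0.7]
```

View pics/z3.png

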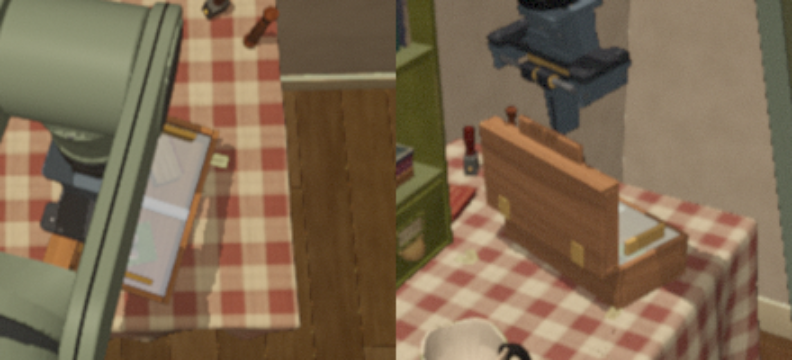

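The lid is nearly upright. Through the glass there is a pale block at (165,165) in the far (right) compartment and something green at (135,235) in the near (left) one. I'll creep on to the stop.

```bash
for i in 1; do python3 drive.py '3 0 -.5 0 0 0;3 0 -.5 0 0 0;3 0 -.5 0 0 0;3 0 -.5 0 0 0;0 0 0 0 0 0' | grep -E "pos|force"; done; python3 drive.py '2.5 0 -.3 0 0 0;2.5 0 -.3 0 0 0;0 0 0 0 0 0' | grep -E "pos|force"; python3 st.py
```

```text
ee_pos: [529.2, -190.6, 214.6]
force: [-0.7, 0.2, -0.5]
gripper_force: 0.1
ee_pos: [529.6, -189.7, 214.8]
force: [-2.3, -10.5, -0.7]
gripper_force: 5.4
x,z 5.668644720023636 147.7953103459851 R 147.90397997764597 ang 92.19648575873055 lat 0.8241836509533184 [-180.     8.8   71.2] [-15.7  17.4  91.4  -9.2  71.9   6.1] F [ -2.3 -10.5  -0.7]
```

```bash
python3 drive.py '-5 0 0 0 0 0;-10 0 0 0 0 0;-20 0 0 0 0 0;-30 0 0 0 0 0;-30 0 0 0 0 0;-30 0 0 0 4 0;-20 0 0 0 4.8 0'; python3 st.py; python3 - <<'E'
from h import *
a=eyes.grab_frame("top");b=eyes.grab_frame("scene");cv2.imwrite("pics/t4.png",a);cv2.imwrite("pics/s4.png",b)
a=a[130:290,240:400];b=b[70:230,200:360]
cv2.imwrite("pics/z4.png",cv2.resize(np.hstack([a,b]),(800,400),interpolation=cv2.INTER_CUBIC))
E
```

```text
time_s: 8.5
ee_pos: [484.4, -323.1, 235.2]
ee_rot: [179.8, -0.7, 71.2]
force: [-0.1, -0.1, -0.8]
gripper_width: 0.4
gripper_force: 0.0
x,z -135.16246715800497 168.19490886346972 R 215.77400189974153 ang 51.21442627079714 lat 0.06725191235056885 [179.8  -0.7  71.2] [-35.2  18.3  86.6   0.7  75.2 -16.6] F [-0.1 -0.1 -0.8]
```

View pics/z4.png

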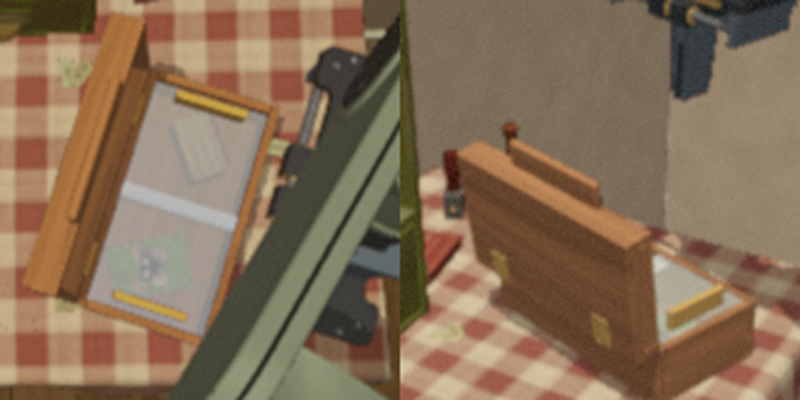

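The lid now stands open at its stop. The wooden stamp is in the far, right compartment (crop 200,148) and the green notebook is in the near, left one. The right pull runs from (310,169) to (339,176) px. I'll locate both pulls at their known height.

```bash
cat > pulls.py <<'E'
from h import *
import sys
np.set_printoptions(precision=1,suppress=True)
im=cv2.imread(sys.argv[1]);hsv=cv2.cvtColor(im,cv2.COLOR_BGR2HSV)
m=cv2.inRange(hsv,(17,140,120),(32,255,255));m[:150]=0;m[290:]=0;m[:,:265]=0;m[:,365:]=0
n,_,st,c=cv2.connectedComponentsWithStats(m)
h=np.array([528.5,-195.3,67]);xc=np.array([np.cos(np.radians(71)),np.sin(np.radians(71)),0]);yc=np.array([-xc[1],xc[0],0]);C=h-65*xc
for i in range(1,n):
    if st[i,4]>15:
        p=plane("top",c[i],84);print(c[i],st[i],p,"local",(p-C)@xc,(p-C)@yc)
E
python3 pulls.py pics/t4.png
python3 - <<'E'
from h import *
for q in((310,169.5),(338.8,176.5),(285.2,247.5),(314.8,256.8)):print(plane("top",q,86).round(1))
E
```

```text
[324.2 171. ] [311 165  28  12 126] [ 602.9 -284.9   84. ] local 4.519610947470469 -99.45950883750086
[276.2 232.4] [274 227   5  13  18] [ 461.2 -168.4   84. ] local 68.56316358887392 72.41704130546661
[299.6 251.9] [286 247  28  11  65] [ 415.9 -220.4   84. ] local 4.589080010948009 98.2848216910341
[ 606.7 -251.5   86. ]
[ 588.3 -317.9   86. ]
[ 426.3 -188.    86. ]
[ 404.2 -254.2   86. ]
```

```bash
python3 drive.py '0 27 0 0 0 0;14 27 10 0 0 0;14 27 18 0 0 0;14 27 18 0 0 0;14 26 18 0 0 0;14 0 18 0 0 0;0 0 0 0 0 0'; python3 st.py
```

```text
time_s: 9.3
ee_pos: [633.5, -295.5, 149.1]
ee_rot: [-179.6, -0.6, 71.3]
force: [-0.7, -0.7, -0.9]
gripper_width: 0.3
gripper_force: 0.0
x,z -60.57307387267254 82.14404109550196 R 102.06243562586462 ang 53.59491050980811 lat -131.9584850124527 [-179.6   -0.6   71.3] [-26.2  32.1  76.5   0.6  71.8  -7.7] F [-0.7 -0.7 -0.9]
```

```bash
python3 drive.py '0 0 20 0 0 0;0 0 20 0 0 0;0 0 15 0 0 0;0 0 10 0 0 0;0 0 7 0 0 0;0 0 2 0 0 0;0 0 0 0 0 0'; python3 drive.py '0 -3 0 0 0 0;0 -3 0 0 0 0;0 -3 0 0 0 0;0 -3 0 0 0 0;0 -3 0 0 0 0;0 -3 0 0 0 0;0 -3 0 0 0 0;0 -3 0 0 0 0'; python3 st.py
```

```text
time_s: 10.0
ee_pos: [634.3, -298.3, 79.2]
ee_rot: [180.0, -0.5, 71.1]
force: [-0.1, 0.1, -0.3]
gripper_width: 0.1
gripper_force: 0.0
time_s: 10.8
ee_pos: [611.6, -290.3, 78.8]
ee_rot: [179.9, -0.5, 71.1]
force: [1.6, 0.1, -0.3]
gripper_width: 0.6
gripper_force: 0.6
x,z -62.79048598019677 11.76473411068433 R 63.883128432508585 ang 10.61217819121267 lat -109.50599520786632 [179.9  -0.5  71.1] [-26.6  33.1  85.5   0.6  61.4  -8. ] F [ 1.6  0.1 -0.3]
```

```bash
python3 drive.py '0 -5 1 0 0 0;0 -9 1 0 0 0;0 -9 1 0 0 0;0 -9 0 0 0 0;0 -9 0 0 0 0;0 -9 0 0 0 0;0 -9 0 0 0 0;0 -9 0 0 0 0'; python3 st.py;  python3 drive.py '0 -2 0 0 0 0;0 -2 0 0 0 0;0 -2 0 0 0 0;0 -2 0 0 0 0;0 0 0 0 0 0'; python3 st.py
```

```text
time_s: 11.6
ee_pos: [546.3, -267.8, 75.6]
ee_rot: [-180.0, -0.5, 71.1]
force: [1.5, 0.2, -0.3]
gripper_width: 0.3
gripper_force: 0.7
x,z -62.806410632216405 8.62083249878772 R 63.39529926954159 ang 7.815602246268161 lat -40.41994891440426 [-180.    -0.5   71.1] [-27.5  27.8  95.9   0.6  56.3  -8.9] F [ 1.5  0.2 -0.3]
time_s: 12.1
ee_pos: [539.3, -265.6, 75.7]
ee_rot: [-180.0, -0.5, 71.1]
force: [0.8, 0.7, -0.2]
gripper_width: 0.6
gripper_force: 0.3
x,z -62.97961435979073 8.667834551841821 R 63.573289837211206 ang 7.836342185017104 lat -33.12441616707681 [-180.    -0.5   71.1] [-27.6  27.2  97.    0.6  55.9  -9. ] F [ 0.8  0.7 -0.2]
```

```bash
python3 drive.py '0 -2 0 0 0 0;0 -2 0 0 0 0;0 -2 0 0 0 0;0 0 0 0 0 0' | grep -E "pos|^force"; python3 drive.py '0 -1.5 0 0 0 0;0 -1.5 0 0 0 0;0 0 0 0 0 0'| grep -E "pos|^force"; python3 st.py
```

```text
ee_pos: [538.1, -265.3, 76.0]
force: [10.6, -1.6, -7.6]
ee_pos: [538.0, -265.3, 76.3]
force: [16.1, -4.7, -10.2]
x,z -63.072257667600205 9.292727488928904 R 63.753152639470684 ang 8.381353310872452 lat -31.784370273439045 [179.   -0.5  71.1] [-27.7  26.7  97.9   0.7  54.6  -9.2] F [ 16.1  -4.7 -10.2]
```

```bash
python3 drive.py '0 3 0 0 0 0;0 8 0 0 0 0;0 14 -6 0 0 0;0 14 -20 0 0 0;0 0 -40 0 0 0;-20 0 -40 0 0 0;-40 0 -30 0 0 0;-45 0 -10 0 0 0'; python3 drive.py '-40 0 0 0 0 0;-40 0 0 0 0 0;0 0 0 0 0 0'|head -2; python3 - <<'E'
from h import *
a=eyes.grab_frame("top");b=eyes.grab_frame("scene");cv2.imwrite("pics/t5.png",a);cv2.imwrite("pics/s5.png",b)
a=a[130:290,240:400];b=b[70:230,200:360]
cv2.imwrite("pics/z5.png",cv2.resize(np.hstack([a,b]),(800,400),interpolation=cv2.INTER_CUBIC))
E
python3 pulls.py pics/t5.png
```

```text
time_s: 13.6
ee_pos: [534.1, -376.8, 225.0]
ee_rot: [179.7, -0.4, 71.3]
force: [0.2, -0.5, -0.1]
gripper_width: 0.7
gripper_force: 0.0
time_s: 13.9
ee_pos: [504.5, -455.9, 219.1]
[295.2 172.8] [293 168   5  11  16] [ 600.1 -216.7   84. ] local 68.06199226244001 -74.64189122501949
[313.6 204.8] [300 200  28  11  89] [ 523.2 -256.7   84. ] local 5.276918236582254 -15.007056076403586
[275.9 232.9] [274 227   5  13  17] [ 459.9 -167.8   84. ] local 68.67516281652892 73.7830813458054
[299.7 251.9] [286 247  28  11  66] [ 415.9 -220.7   84. ] local 4.334501033432916 98.24335131757141
```

View pics/z5.png

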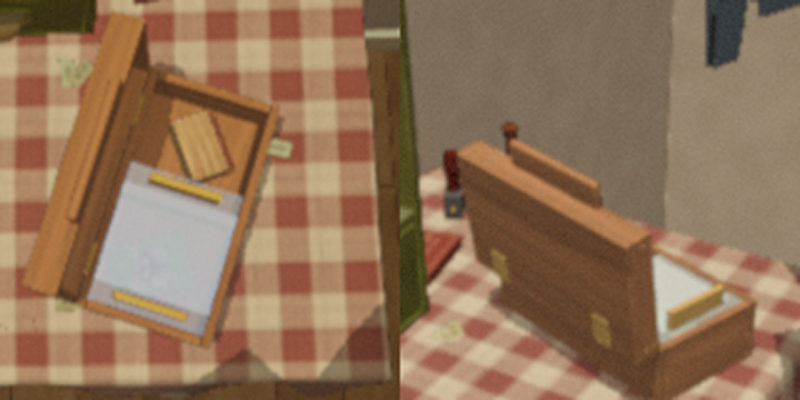

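```bash
python3 - <<'E'
from h import *
h=np.array([530,-191,67.]);x=np.array([np.cos(np.radians(71)),np.sin(np.radians(71)),0]);y=np.array([-x[1],x[0],0])
for th in(1.5,1.6,1.7):
  print(th,[proj(n,h-155*np.cos(th)*x+155*np.sin(th)*np.array([0,0,1])+s*60*y).round(1).tolist() for n in("top","scene") for s in(-1,1)])
E
```

```text
1.5 [[302.6, 165.8], [284.5, 223.6], [256.2, 120.8], [291.4, 138.3]]
1.6 [[295.1, 163.5], [276.9, 221.1], [251.1, 122.6], [286.1, 140.3]]
1.7 [[287.6, 161.3], [269.2, 218.8], [245.9, 125.0], [280.8, 143.0]]
```

The picture shows the stamp's compartment uncovered, the right pull at -15 mm (the full 85 mm of travel) and the left panel unmoved. The lip's pixels match a hinge angle of 1.7 rad, so I'm handing the job in.

```bash
python3 -c "
from workcell import env, eyes, workorder
print(workorder.job_done())"
```

```text
the job is handed in; nothing more can be done
None
```

The job is handed in at about 14 s: the lid rests at its stop, the right panel over the stamp is slid fully open (85 mm) under the left one, which I left as found (about 2 mm off fully shut), and the stamp and mug were not touched.

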